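# Clear the lamp, tuck the terminal cover under the flap and hold it on its seal

### The arm

A 7-joint arm with a two-finger parallel gripper is mounted at the origin on the work surface. World frame = base frame: x ahead of the robot, y to its left, z up, the work surface at z = 0. Lengths are in m, angles in rad, forces in N, time in s.
With the tool pointing down it reaches from about 0.4 to 0.875 m from the base axis. Payload 19.3 kg.
Tool frame: the origin (TCP) lies between the finger pads; the fingertips stand bot.tcp_to_tips ahead of it and the grasp point (between the pads) is the TCP (bot.tcp_to_tips is the distance from the TCP to the fingertips, in m); z points along the fingers, y is the line along which they close (so a half turn about z gives the same grasp; the last joint's range is limited). The gripper opens to 85 mm and grips with 20 to 120 N. Pads are 22 mm wide; open, the fingers measure 114 mm over their backs; the gripper's body (76 mm by 85 mm) begins 54 mm behind the grasp point. The pads swing forward as they close: fully open they stand 13 mm farther back than shut.
Start: joints at [-1.387, 0.521, -0.036, 1.599, 0.021, 1.021, -0.113], TCP at [0.157, 0.605, 0.25] pointing down, gripper open.
Joint ranges: [-2.91, 2.91], [-0.3, 2.13], [-1.5, 1.42], [0.17, 2.43], [-1.26, 4.41], [0.16, 1.93], [-2.52, 2.52]. Speed limits (rad/s): [1.89, 1.89, 2.39, 2.39, 3.01, 3.01, 3.01].

### API

Orientations are given as [roll, pitch, yaw] about the fixed x, y, z axes, in that order (R = Rz(yaw) Ry(pitch) Rx(roll)).
In Python, from workcell import telemetry, grab_frame, bot gives the robot as it stands. The module is installed in compiled form; this text tells all that it offers.
- The arm moves only by the shell command python3 -m crank 'ROWS' [FORCE]. ROWS is text: rows parted by semicolons, each of 7 numbers parted by spaces: the finger opening in m, from 0 to 0.0854, then the shift along the tool's x, y, z in m, then the turn, a rotation vector about the tool's x, y, z in degrees. A call has exactly 8 rows; each row shifts and turns the commanded pose from where the row before left it, along the tool's axes as they then stand; what a row does not reach is not made up. A row lasts 1/12 s, in which the tool goes at most 41.7 mm and 7.16 degrees, less where a joint would pass 70% of its speed; a pose out of reach is approached as far as the arm can. A call with a gripper value outside its range is refused whole. The fingers move at their own pace and stop on an object; FORCE is the grip in N (left out, the last holds). Time passes only in rows, so rows that do not move let the fingers close, or fill a call up. It gives the time, the measured TCP pose, the force, the opening and the grip force at its end, in the units of the state.
- telemetry.observe(): the state, without advancing time (a new reading comes with each control period).
- grab_frame(name): name is "side" or "top" or "wrist"; returns a dict with "pixels" (384x512x3 uint8, red, green, blue), "depth" (384x512 float32, m along the optical axis (not along the pixel's ray), 0 where there is no reading), "vertical_fov" (degrees; the focal length in pixels is half the picture's height over the tangent of half this angle, whatever the lens; pixels are square), "cx", "cy" (the principal point, pixels), "R" (3x3) and "t" (3): a world point X has camera coordinates R X + t; the wrist camera has in their place "hand_eye" (4x4, takes a point from camera to tool coordinates, whose origin is the TCP and whose axes are the flange's). Camera axes: x right, y down, z forward; pixel columns grow to the right and rows downward; lengths in m; the calibration is good to about 2 mm. A picture is of the moment at which its call begins: read the wrist's pose just before it.
- bot.job_done(): hands the job in; it is judged then, once.
The state is a dict: "clock": time; "qpos": joint angles; "qd": joint speeds; "joint_efforts": joint torques, N m; "position": TCP position; "tool_rot": TCP orientation; "force": force on the tool from outside, world axes, zero at the start; "moment": the same for the moment, N m; "grip_width": finger opening in m; "finger_force": force on a finger pad.
Only numpy, scipy, OpenCV 4.12 (cv2) and the standard library are available. Lean on these libraries where they do the work, as an engineer would, in place of code of your own. Each camera call takes 0.05 s, during which the arm holds its last target. There are 200 camera calls.

### The job

Lift the work lamp by its handle out of the charger's open terminal bay and stand it upright on the orange mat, without dropping it. Then pick up the grey terminal cover by its red rib, slide its plain front edge (the long edge away from the two black holes) under the blue flap up to the stop, without lifting the flap, and press the cover down flat so that it squashes the sprung seal well down. Finish while still holding the cover pressed down by its rib, and leave the other things on the table alone.

Things in the scene. Friction and masses are not known exactly. Their poses are not given: they have to be found in the camera images.
- case: Blue charger case, fixed (place and turn vary), sizes in mm. Origin: underside, at y middle. +x points from the open terminal bay (robot side) to the flap-covered rear, within 0.25 rad of world x. Spans x -100..130, y -85..85 (fins to 92, foot ears to 101). Bay walls 46 high. From x 0 to 130 side cheeks 64 high, inner faces at y +-80; between them at x 30 the stop, 64 high.
- seal_top (a point): Centre of the top of the black rubber seal frame round the bay: 55 mm above the table when free, at x -33.5, y 0 in the case's frame. Outer size x -95..28, y -76..76; bars 9 wide front and rear, 14 at the sides. The cover lies on it; it runs on under the flap to the stop.
- seal (a joint): How far the whole seal frame is pushed down on its springs, m: 0 = free, 0.006 = bottomed. The cover's weight alone does not move it; about 6 N of push takes it to 0.0025, about 13 N bottoms it.
- flap_lip (a point): Middle of the lower edge of the flap's front lip (orange stripe): 65 above the table when shut and at x = 0 in the case's frame, so 10 above the free seal. The flap is a blue plate 4 thick, 176 wide (y), covering x 0 to 110 of the case. Sizes in mm.
- flap (a joint): Flap angle, rad: 0 = shut (lying level, top 69 above the table), grows as the lip is lifted; hinged along its rear edge at x 110. It is held shut only by its weight and a weak spring (about 1.5 N at the lip). Sizes in mm.
- lamp_center (a point): Centre of the work lamp, on its axis 64 mm above its foot; z up. Round lantern: black foot 56 across, white middle, yellow top to 82 above the foot. Over it a level yellow handle bar 12 x 12, 76 long along the lamp's y (within 0.75 rad of world y), its centre 122 above the foot (58 above this point), 34 free under it, a thin black leg at each end. 0.3 to 0.55 kg.
- lamp: The same lamp; origin at the middle of its foot.
- mat: Orange mat, 150 x 150, 3 thick, fixed to the table beside the case (left or right). Origin: centre of its underside. Sizes in mm.
- sheet: Cardboard sheet, 170 (x) x 180 (y), 3 thick, fixed to the table on the other side of the case; the cover starts lying on it. Origin: centre of its underside. Sizes in mm.
- cover_center (a point): Centre of the grey terminal cover's plate: 120 (x) x 140 (y) x 4 thick, lying flat, z up; +x points to the plain front edge that goes under the flap (as it lies, within about 0.6 of world x). Fully home it sits at x -30, y 0 in the case's frame, turned like the case. About 0.12 to 0.2 kg. Sizes in mm.
- cover_rib (a point): Grasp point on the middle of the cover's red rib, 24 mm above the plate's underside. The rib is an upright bar 12 thick (x), 76 long (y), reaching 38 above the underside, centred 15 behind (-x of) the plate's centre. Two black holes mark the plate's rear corners.
- cover_edge (a point): Middle of the cover's plain front edge, half-way through its thickness (60 ahead of the plate's centre along +x). Sizes in mm.
- cover: The same cover; origin at the centre of its underside.
- spray: Bystander, to be left alone: closed pale grey spray can, 52 across, 170 high. Origin: at its foot. Sizes in mm.
- tape: Bystander, to be left alone: blue roll of tape lying flat, 90 across, 24 high. Origin: at its foot. Sizes in mm.
- driver: Bystander, to be left alone: screwdriver lying on the table, 200 long. Origin: at its foot. Sizes in mm.
- mug: Bystander, to be left alone: white mug, 80 across, 90 high. Origin: at its foot. Sizes in mm.
- meter: Bystander, to be left alone: yellow handheld meter, 150 x 80 x 35 high. Origin: at its foot. Sizes in mm.
- screws: Bystander, to be left alone: grey open screw tray, 90 x 120 x 40 high. Origin: at its foot. Sizes in mm.
- case_bay (a point): Mean standing place of the lamp: on top of the flat aluminium bridge plate (88 x 88 mm) in the bay, 40 mm above the table, at x -47, y 0 mm in the case's frame.
There are look-alikes about, which are no part of the job. Of the things shaped like the mat, the orange one is meant.

How it is judged:
By the outcome, as a careful person would: the job done as asked, in the order asked, and still so for the second after the job is handed in, while the arm keeps its last pose, push and grip.
It also fails if it takes over 56 s, if anything falls off the work surface, if the arm or the gripper's body presses on something with over 40 N, if the wrist force passes 120 N, or if a joint passes its speed limit or range.

## Working session

There is one attempt and no reset: what is moved stays moved. The work goes in short steps, Python scripts to look and compute and a shell command to move; the robot and the scene stay as the last step left them, time stands still between calls to the robot, and variables do not carry over. Pictures are saved under pics/ and viewed, at most 12 in all, crops included, and the job is handed in when it is done.

```bash
mkdir -p pics; python3 - <<'E'
from workcell import telemetry, grab_frame, bot
import cv2,numpy as np
s=telemetry.observe();print(s['clock'],s['position'],s['tool_rot'],s['force'],s['grip_width'],bot.tcp_to_tips)
for n in ['top','side']:
    f=grab_frame(n);np.savez('f_%s.npz'%n,**f)
    cv2.imwrite('pics/%s.png'%n,f['pixels'][:,:,::-1]);print(n,f['vertical_fov'],f['cx'],f['cy'],f['R'],f['t'])
E
```

```text
0.0 [0.15686792 0.60465875 0.2497324 ] [-3.14045406e+00  7.53298335e-05  2.88779579e+00] [0.16287216 0.09962457 0.54309621] 0.08526880209326508 0.019
top 43.59608224425297 257.5310080495201 189.73646843076526 [[ 0.02917778 -0.9995609  -0.00516355]
 [-0.99644855 -0.02867795 -0.07916984]
 [ 0.078987    0.00745521 -0.99684777]] [-0.02239943  0.51231947  1.63629753]
side 55.644452069407286 255.76951676434953 186.348808754722 [[ 9.39262388e-01 -3.43199889e-01 -5.36122648e-05]
 [-2.01332624e-01 -5.50876455e-01 -8.09938458e-01]
 [ 2.77941255e-01  7.60755524e-01 -5.86514869e-01]] [-0.44637864  0.1710361   1.18093515]
```

View pics/top.png

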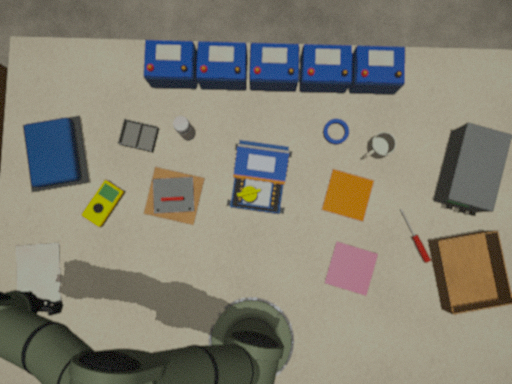

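View pics/side.png

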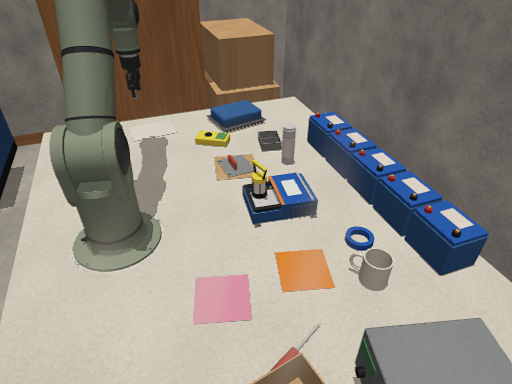

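Top view: the case is at (262,178) with the lamp in it at about (248,193). The cover lies on its cardboard at (173,196), and the orange mat is at (348,195). The pink mat at (351,268) is a look-alike. I'll enlarge the middle of the view to confirm and measure roughly.

```bash
cat > h.py <<'E'
import numpy as np,cv2
from workcell import telemetry,grab_frame,bot
from scipy.spatial.transform import Rotation as Ro
def cam(name):
    s=telemetry.observe();f=grab_frame(name)
    if name=='wrist':
        T=np.eye(4);T[:3,:3]=Ro.from_euler('xyz',s['tool_rot']).as_matrix();T[:3,3]=s['position']
        W=T@f['hand_eye'];f['Rw'],f['o']=W[:3,:3],W[:3,3]
    else: fix(f)
    f['f']=192/np.tan(np.radians(f['vertical_fov']/2));return f
def fix(f):
    f['Rw']=f['R'].T;f['o']=-f['R'].T@f['t'];f['f']=192/np.tan(np.radians(f['vertical_fov']/2));return f
def load(n): return fix(dict(np.load('f_%s.npz'%n)))
def plane(f,uv,z):
    uv=np.atleast_2d(uv).astype(float)
    d=np.c_[(uv[:,0]-f['cx'])/f['f'],(uv[:,1]-f['cy'])/f['f'],np.ones(len(uv))]@f['Rw'].T
    return f['o']+d*((z-f['o'][2])/d[:,2])[:,None]
def proj(f,X):
    c=(np.atleast_2d(X)-f['o'])@f['Rw'];return c[:,:2]/c[:,2:]*f['f']+[f['cx'],f['cy']]
def cloud(f):
    v,u=np.mgrid[:384,:512];D=f['depth'].astype(float)
    return np.stack([(u-f['cx'])/f['f']*D,(v-f['cy'])/f['f']*D,D],-1)@f['Rw'].T+f['o']
def hsv(f): return cv2.cvtColor(np.ascontiguousarray(f['pixels']),cv2.COLOR_RGB2HSV)
def mask(f,lo,hi,roi=None):
    m=cv2.inRange(hsv(f),np.array(lo),np.array(hi))
    if roi is not None:
        k=np.zeros_like(m);x0,y0,x1,y1=roi;k[y0:y1,x0:x1]=255;m&=k
    return m
def rect(f,m,z):
    """min-area rectangle of the mask's biggest blob, on plane z: centre, sizes, angle of long side, area px"""
    c=max(cv2.findContours(m,0,1)[0],key=cv2.contourArea)
    P=plane(f,c.reshape(-1,2),z)[:,:2]
    (cx,cy),(w,h),a=cv2.minAreaRect((P*1000).astype(np.float32))
    if h>w: w,h,a=h,w,a+90
    return np.round([cx,cy,w,h,(a+90)%180-90],1),cv2.contourArea(c)
E
python3 - <<'E'
from h import *
f=load('top');H=hsv(f)
for p in [(348,195),(351,268),(150,210),(160,185),(173,199),(265,150),(265,178),(247,194),(270,196)]: print(p,H[p[1],p[0]])
print('mat',rect(f,mask(f,(8,180,120),(22,255,255),(310,150,390,230)),.003))
print('rib',rect(f,mask(f,(170,120,60),(179,255,255),(140,160,210,230))|mask(f,(0,150,60),(5,255,255),(140,160,210,230)),.038))
print('yel',rect(f,mask(f,(24,150,100),(35,255,255),(225,170,290,220)),.15))
cv2.imwrite('pics/crop.png',cv2.resize(f['pixels'][125:240,135:395,::-1],None,fx=3,fy=3,interpolation=cv2.INTER_CUBIC))
E
```

```text
(348, 195) [ 18 214 172]
(351, 268) [170  80 168]
(150, 210) [ 18 139 150]
(160, 185) [ 56  18 113]
(173, 199) [  3 198 156]
(265, 150) [113  77 135]
(265, 178) [163  54 123]
(247, 194) [ 29 255 157]
(270, 196) [105  67 134]
mat (array([ 505.9, -320.4,  143.1,  141.9,   75.7]), 1585.5)
rib (array([473.5, 281.6,  71.9,   8.6, -84.5]), 34.0)
yel (array([494. ,  22.5,  58.3,  49.8,  65.2]), 200.0)
```

View pics/crop.png

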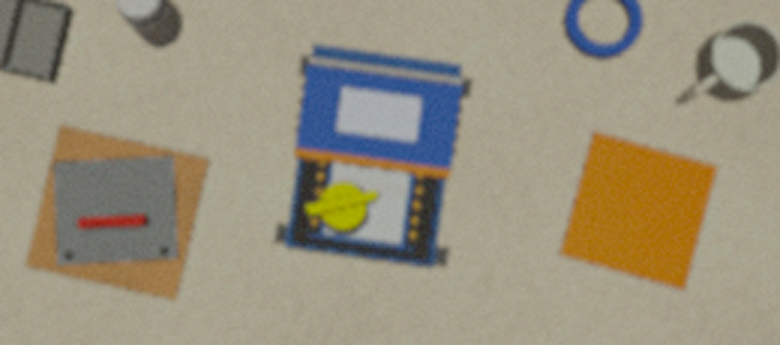

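The crop confirms the layout. The case has the lamp in its near bay, with the handle ends at crop (308,210) and (380,195). The cover is at crop (115,210) on brown cardboard, with its holes on the robot side. The saturated orange square at crop (640,210) is the mat; the pink square is not, and neither is the brown cardboard. Next I'll work out the hover.

```bash
cat >> h.py <<'E'
def plan(xyz,yaw,n,lead=0):
    """print n rows (shift mm, turn deg about tool z) going straight to xyz (m), yaw (deg)"""
    s=telemetry.observe();p=np.array(s['position']);y=np.degrees(s['tool_rot'][2])
    dy=(yaw-y+180)%360-180;d=(np.array(xyz)-p)/n
    print('from',np.round(p*1000,1),round(y,1),'turn',round(-dy,1),'q',np.round(s['qpos'],2),'t',round(s['clock'],2))
    for i in range(n):
        R=Ro.from_euler('xyz',[np.pi,0,np.radians(y+dy*i/n)]).as_matrix()
        print(np.round(R.T@d,4),round(-dy/n,2))
E
python3 - <<'E'
from h import *
f=load('top')
P=plane(f,[(237.7,195),(261.7,190.2)],.162);print(P, P.mean(0))
C=cloud(f);q=C[185:200,235:265].reshape(-1,3);q=q[q[:,2]>.14];print(len(q),q.mean(0),q[:,2].max())
w=grab_frame('wrist');print(w['hand_eye'],w['vertical_fov'])
plan([.47,.02,.40],101.5,18)
E
```

```text
[[ 0.48308607  0.05339626  0.162     ]
 [ 0.50043423 -0.0217929   0.162     ]] [0.49176015 0.01580168 0.162     ]
99 [0.49128032 0.01866253 0.19864763] 1.6715841296317075
[[-4.69798378e-04 -9.52209161e-01 -3.05446385e-01  7.95615966e-02]
 [ 9.99999316e-01 -1.20297349e-04 -1.16305131e-03  4.73162990e-05]
 [ 1.07072373e-03 -3.05446722e-01  9.52208566e-01 -1.22765248e-01]
 [ 0.00000000e+00  0.00000000e+00  0.00000000e+00  1.00000000e+00]] 70.80474745071415
from [156.9 604.7 249.9] 165.5 turn 64.0 q [-1.39  0.52 -0.04  1.6   0.02  1.02 -0.11] t 0.15
[-0.025  -0.0271 -0.0083] 3.55
[-0.0266 -0.0255 -0.0083] 3.55
[-0.0282 -0.0238 -0.0083] 3.55
[-0.0296 -0.022  -0.0083] 3.55
[-0.0309 -0.0201 -0.0083] 3.55
[-0.0321 -0.0182 -0.0083] 3.55
[-0.0331 -0.0161 -0.0083] 3.55
[-0.0341 -0.0141 -0.0083] 3.55
[-0.0349 -0.0119 -0.0083] 3.55
[-0.0355 -0.0097 -0.0083] 3.55
[-0.0361 -0.0075 -0.0083] 3.55
[-0.0365 -0.0053 -0.0083] 3.55
[-0.0367 -0.003  -0.0083] 3.55
[-0.0368 -0.0007 -0.0083] 3.55
[-0.0368  0.0016 -0.0083] 3.55
[-0.0366  0.0039 -0.0083] 3.55
[-0.0363  0.0061 -0.0083] 3.55
[-0.0359  0.0084 -0.0083] 3.55
```

```bash
python3 -m crank '0.085 -0.025 -0.027 -0.008 0 0 3.55; 0.085 -0.0266 -0.0255 -0.008 0 0 3.55; 0.085 -0.028 -0.024 -0.008 0 0 3.55; 0.085 -0.0296 -0.022 -0.008 0 0 3.55; 0.085 -0.031 -0.020 -0.008 0 0 3.55; 0.085 -0.032 -0.018 -0.008 0 0 3.55; 0.085 -0.033 -0.016 -0.008 0 0 3.55; 0.085 -0.034 -0.014 -0.008 0 0 3.55' 40
python3 -m crank '0.085 -0.035 -0.012 -0.008 0 0 3.55; 0.085 -0.0355 -0.010 -0.008 0 0 3.55; 0.085 -0.036 -0.0075 -0.008 0 0 3.55; 0.085 -0.0365 -0.005 -0.004 0 0 3.55; 0.085 -0.037 -0.003 0 0 0 3.55; 0.085 -0.037 -0.001 0 0 0 3.55; 0.085 -0.037 0.0015 0 0 0 3.55; 0.085 -0.037 0.004 0 0 0 3.55'
python3 -m crank '0.085 -0.036 0.006 0 0 0 3.55; 0.085 -0.036 0.008 0 0 0 3.55; 0.085 0 0 0 0 0 0; 0.085 0 0 0 0 0 0; 0.085 0 0 0 0 0 0; 0.085 0 0 0 0 0 0; 0.085 0 0 0 0 0 0; 0.085 0 0 0 0 0 0'
python3 - <<'E'
from h import *
f=cam('wrist');np.savez('f_w1.npz',**f);cv2.imwrite('pics/w1.png',f['pixels'][:,:,::-1])
s=telemetry.observe();print(s['position'],s['tool_rot'],f['o'])
E
```

```text
clock: 0.82
position: [0.2965, 0.3437, 0.3146]
tool_rot: [-3.142, -0.0, 2.389]
force: [2.4, 1.1, 1.1]
grip_width: 0.0853
finger_force: 0.0
clock: 1.48
position: [0.436, 0.0827, 0.3425]
tool_rot: [3.141, -0.0, 1.893]
force: [0.7, 0.4, 0.7]
grip_width: 0.0849
finger_force: 0.0
clock: 2.15
position: [0.4697, 0.0205, 0.3424]
tool_rot: [3.141, -0.0, 1.774]
force: [-0.8, -0.5, -0.1]
grip_width: 0.0853
finger_force: 0.0
[0.46978189 0.02032435 0.34237239] [ 3.14145565e+00 -2.09471475e-04  1.77383293e+00] [0.45279023 0.09756889 0.4651476 ]
```

View pics/w1.png

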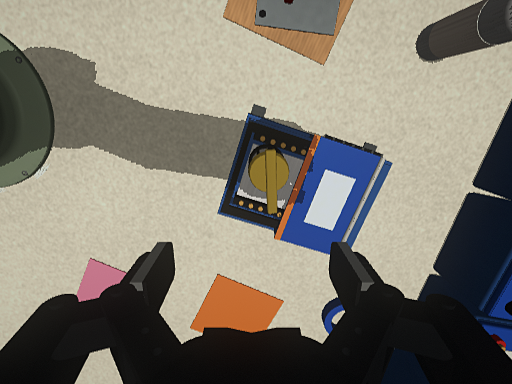

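The wrist view shows the lamp handle as a yellow bar from (271,150) to (272,214), and the flap's orange lip from (315,137) to (278,238). The mat is at (238,303), and the cover is at the top edge around (300,15). I'll measure the handle and case using depth.

```bash
cat >> h.py <<'E'
def mar(P):
    (cx,cy),(w,h),a=cv2.minAreaRect((np.asarray(P)[:,:2]*1000).astype(np.float32))
    if h>w: w,h,a=h,w,a+90
    return np.round([cx,cy,w,h,(a+90)%180-90],1)
E
python3 - <<'E'
from h import *
f=cam('wrist');C=cloud(f);H=hsv(f)
roi=np.zeros((384,512),bool);roi[110:250,215:395]=1
m=roi&(C[...,2]>.15)&(C[...,2]<.18);P=C[m];print('handle',len(P),mar(P),np.median(P[:,2]))
m=roi&(H[...,0]>22)&(H[...,0]<35)&(H[...,1]>150)&(C[...,2]>.11)&(C[...,2]<.14);P=C[m];print('lamptop',len(P),mar(P),np.median(P[:,2]))
m=(roi&(C[...,2]>.0655)&(C[...,2]<.073)).astype(np.uint8)*255;m=cv2.morphologyEx(m,cv2.MORPH_OPEN,np.ones((3,3)))
c=max(cv2.findContours(m,0,1)[0],key=cv2.contourArea).reshape(-1,2);print('flap',len(c),mar(C[c[:,1],c[:,0]]))
o=cv2.inRange(H,np.array((4,150,60)),np.array((17,255,255)));o[:130]=0;o[245:]=0;o[:,:268]=0;o[:,322:]=0
c=max(cv2.findContours(o,0,1)[0],key=cv2.contourArea).reshape(-1,2);print('lip',mar(plane(f,c,.069)),cv2.boundingRect(c))
for z in [.04,.055,.069]: print(np.median(C[roi&(abs(C[...,2]-z)<.006)][:,2]))
E
```

```text
handle 689 [491.6  19.8  77.9  12.1 -75.5] 0.16711482427676844
lamptop 275 [492.4  20.5  49.7  47.3  18.6] 0.12128199355988434
flap 354 [595.5 -16.8 176.  114.2  83.5]
lip [544.  -10.6 174.9  10.1  83.6] (274, 134, 47, 106)
0.03947293562366938
0.05436947134328435
0.06842894809490269
```

```bash
python3 - <<'E'
from h import *
plan([.4916,.0198,.30],104.5,2)
E
```

```text
from [469.8  20.2 342.4] 101.6 turn -2.9 q [-0.62  0.19  0.53  1.89 -0.11  1.09  0.16] t 2.25
[-0.0024  0.0106  0.0212] -1.44
[-0.0027  0.0106  0.0212] -1.44
```

```bash
python3 -m crank '0.085 -0.0024 0.0106 0.02 0 0 -1.44; 0.085 -0.0027 0.0106 0.02 0 0 -1.44; 0.085 0 0 0.025 0 0 0; 0.085 0 0 0.025 0 0 0; 0.085 0 0 0.022 0 0 0; 0.085 0 0 0.02 0 0 0; 0.085 0 0 0.01 0 0 0; 0.085 0 0 0 0 0 0'
python3 - <<'E'
from h import *
plan([.4916,.0198,.162],104.5,1)
f=cam('wrist');C=cloud(f);m=np.zeros((384,512),bool);m[60:330,100:420]=1
H=hsv(f);m&=(C[...,2]>.15)&(C[...,2]<.175)&(H[...,0]>20)&(H[...,0]<36)&(H[...,1]>150);print(m.sum(),mar(C[m]) if m.sum() else 0)
E
```

```text
clock: 2.92
position: [0.4909, 0.0193, 0.1988]
tool_rot: [-3.139, 0.0, 1.823]
force: [-0.1, -0.4, 0.1]
grip_width: 0.0852
finger_force: 0.0
from [490.9  19.3 198.8] 104.5 turn -0.0 q [-0.51  0.42  0.46  2.01 -0.26  0.77  0.35] t 2.92
[0.0003 0.0008 0.0368] -0.05
2003 [491.7  20.5  76.5  11.8 -75.8]
```

Aligned. Next I'll go down and close on the handle.

```bash
python3 -m crank '0.085 0 0.001 0.012 0 0 0; 0.085 0 0 0.012 0 0 0; 0.085 0 0 0.010 0 0 0; 0.085 0 0 0.003 0 0 0; 0.04 0 0 0 0 0 0; 0.02 0 0 0 0 0 0; 0.005 0 0 0 0 0 0; 0 0 0 0 0 0 0' 60
python3 -m crank '0 0 0 0 0 0 0; 0 0 0 0 0 0 0; 0 0 0 0 0 0 0; 0 0 0 0 0 0 0; 0 0 0 0 0 0 0; 0 0 0 -0.005 0 0 0; 0 0 0 -0.010 0 0 0; 0 0 0 -0.010 0 0 0'
```

```text
clock: 3.63
position: [0.493, 0.0196, 0.1639]
tool_rot: [3.141, -0.0, 1.823]
force: [-0.1, 0.7, 0.2]
grip_width: 0.0384
finger_force: 0.0
clock: 4.3
position: [0.4924, 0.0193, 0.189]
tool_rot: [-3.141, 0.0, 1.823]
force: [0.6, -0.1, -2.9]
grip_width: 0.0106
finger_force: 58.9
```

```bash
python3 -m crank '0 0 0 -0.010 0 0 0; 0 0 0 -0.010 0 0 0; 0 0 0 -0.012 0 0 0; 0 0 0 -0.012 0 0 0; 0 0 0 -0.012 0 0 0; 0 0 0 -0.010 0 0 0; 0 0 0 -0.005 0 0 0; 0 0 0 0 0 0 0'
python3 - <<'E'
from h import *
f=dict(np.load('f_w1.npz'))
print('mat',rect(f,mask(f,(4,160,60),(17,255,255),(180,262,300,345)),.003))
f=cam('wrist');cv2.imwrite('pics/w2.png',f['pixels'][:,:,::-1])
print(telemetry.observe()['force'])
plan([.506,-.320,.26],104.5,12)
E
```

```text
clock: 4.97
position: [0.4931, 0.0196, 0.2605]
tool_rot: [3.14, -0.0, 1.823]
force: [-0.2, 0.6, -3.9]
grip_width: 0.0109
finger_force: 58.9
mat (array([ 504.5, -318.9,  149.3,  148. ,  -14.1]), 3217.0)
[-0.07353105  0.42822869 -5.43135031]
from [492.8  19.6 259.7] 104.4 turn -0.1 q [-0.55  0.33  0.5   1.95 -0.2   0.91  0.3 ] t 5.02
[-0.0277 -0.006  -0.    ] -0.0
[-0.0277 -0.006  -0.    ] -0.0
[-0.0277 -0.006  -0.    ] -0.0
[-0.0277 -0.006  -0.    ] -0.0
[-0.0277 -0.006  -0.    ] -0.0
[-0.0277 -0.006  -0.    ] -0.0
[-0.0277 -0.006  -0.    ] -0.0
[-0.0277 -0.006  -0.    ] -0.0
[-0.0277 -0.006  -0.    ] -0.0
[-0.0277 -0.006  -0.    ] -0.0
[-0.0277 -0.006  -0.    ] -0.0
[-0.0277 -0.006  -0.    ] -0.0
```

View pics/w2.png

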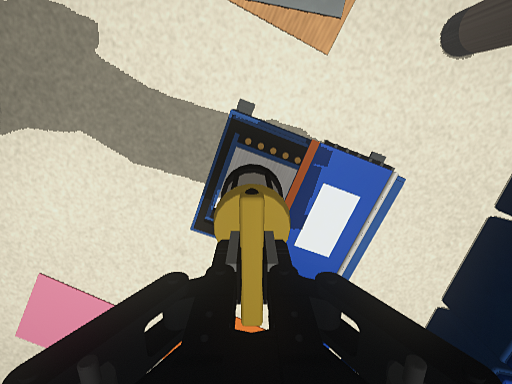

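The wrist view shows the lamp hanging upright from its handle at (252,260), with the bay behind it now empty. Next I'll carry it to the orange mat.

```bash
python3 -m crank '0 -0.008 -0.0017 0 0 0 0; 0 -0.016 -0.0035 0 0 0 0; 0 -0.024 -0.0052 0 0 0 0; 0 -0.024 -0.0052 0 0 0 0; 0 -0.024 -0.0052 0 0 0 0; 0 -0.024 -0.0052 0 0 0 0; 0 -0.024 -0.0052 0 0 0 0; 0 -0.024 -0.0052 0 0 0 0'
python3 -m crank '0 -0.024 -0.0052 0 0 0 0; 0 -0.024 -0.0052 0 0 0 0; 0 -0.024 -0.0052 0 0 0 0; 0 -0.024 -0.0052 0 0 0 0; 0 -0.024 -0.0052 0 0 0 0; 0 -0.020 -0.0043 0 0 0 0; 0 -0.014 -0.003 0 0 0 0; 0 -0.010 -0.002 0 0 0 0'
python3 -m crank '0 0 0 0.01 0 0 0; 0 0 0 0.018 0 0 0; 0 0 0 0.02 0 0 0; 0 0 0 0.02 0 0 0; 0 0 0 0.02 0 0 0; 0 0 0 0.015 0 0 0; 0 0 0 0.01 0 0 0; 0 0 0 0 0 0 0'
python3 - <<'E'
from h import *
print(telemetry.observe()['force'],telemetry.observe()['qpos'])
f=cam('side');C=cloud(f);H=hsv(f);print(proj(f,[[.505,-.32,.02]]))
cv2.imwrite('pics/s2.png',cv2.resize(f['pixels'][130:330,200:400,::-1],None,fx=3,fy=3))
E
```

```text
clock: 5.68
position: [0.4987, -0.1541, 0.2586]
tool_rot: [-3.14, -0.0, 1.822]
force: [0.4, 0.1, -3.6]
grip_width: 0.011
finger_force: 58.9
clock: 6.35
position: [0.505, -0.3222, 0.2584]
tool_rot: [-3.14, -0.0, 1.821]
force: [0.4, -0.4, -4.2]
grip_width: 0.0106
finger_force: 58.9
clock: 7.02
position: [0.5051, -0.3185, 0.1438]
tool_rot: [-3.139, -0.003, 1.823]
force: [0.4, -0.7, -4.2]
grip_width: 0.0105
finger_force: 58.9
[ 0.37003681 -0.67368747 -4.15820656] [ 0.15868006  0.65983943  0.45221641  1.78086969 -0.38515099  0.79327162
  1.05595276]
[[302.7845991  264.64763361]]
```

View pics/s2.png

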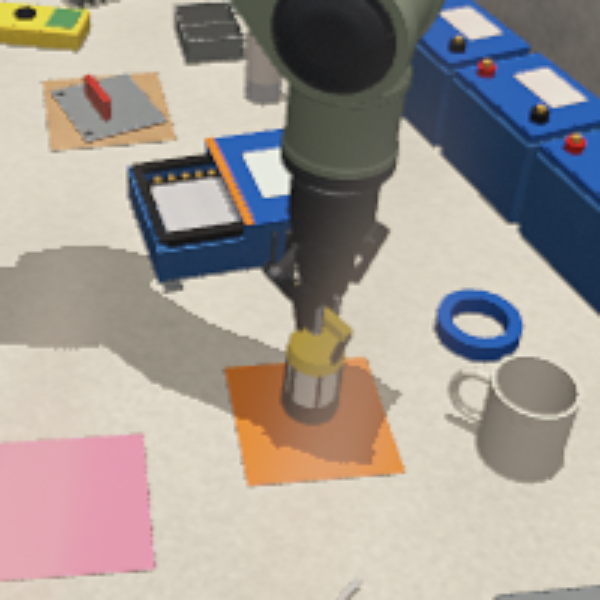

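The lamp (crop 312,380) hangs upright just above the orange mat. I'll lower it gently until it touches.

```bash
python3 -m crank '0 0 0 0.004 0 0 0; 0 0 0 0.004 0 0 0; 0 0 0 0.003 0 0 0; 0 0 0 0.002 0 0 0; 0 0 0 0.002 0 0 0; 0 0 0 0.001 0 0 0; 0 0 0 0 0 0 0; 0 0 0 0 0 0 0'
```

```text
clock: 7.73
position: [0.506, -0.32, 0.1304]
tool_rot: [-3.142, 0.0, 1.823]
force: [-0.4, -0.6, -4.4]
grip_width: 0.0108
finger_force: 58.9
```

```bash
python3 -m crank '0 0 0 0.001 0 0 0; 0 0 0 0.001 0 0 0; 0 0 0 0.001 0 0 0; 0 0 0 0.001 0 0 0; 0 0 0 0 0 0 0; 0 0 0 0 0 0 0; 0 0 0 0 0 0 0; 0 0 0 0 0 0 0'
```

```text
clock: 8.4
position: [0.5063, -0.32, 0.1267]
tool_rot: [3.141, 0.0, 1.823]
force: [-1.0, 1.9, 5.7]
grip_width: 0.0108
finger_force: 60.3
```

```bash
python3 -m crank '0 0 0 -0.0005 0 0 0; 0.01 0 0 0 0 0 0; 0.02 0 0 0 0 0 0; 0.03 0 0 0 0 0 0; 0.05 0 0 0 0 0 0; 0.085 0 0 0 0 0 0; 0.085 0 0 0 0 0 0; 0.085 0 0 0 0 0 0' 
python3 -m crank '0.085 0 0 0 0 0 0; 0.085 0 0 -0.01 0 0 0; 0.085 0 0 -0.02 0 0 0; 0.085 0 0 -0.025 0 0 0; 0.085 0 0 -0.03 0 0 0; 0.085 0 0 -0.035 0 0 0; 0.085 0 0 -0.035 0 0 0; 0.085 0 0 -0.02 0 0 0'
python3 - <<'E'
from h import *
f=cam('wrist');C=cloud(f);H=hsv(f)
m=(C[...,2]>.11)&(C[...,2]<.137)&(H[...,0]>20)&(H[...,0]<36)&(H[...,1]>150);m[300:]=0;print(m.sum(),mar(C[m]),np.median(C[m][:,2]))
plan([.47,.24,.30],104.5,15)
E
```

```text
clock: 9.07
position: [0.5061, -0.32, 0.1269]
tool_rot: [3.141, 0.0, 1.823]
force: [0.7, -0.7, 0.1]
grip_width: 0.0769
finger_force: 0.0
clock: 9.73
position: [0.5062, -0.3206, 0.3063]
tool_rot: [3.139, 0.002, 1.822]
force: [0.3, -0.7, 0.6]
grip_width: 0.085
finger_force: 0.0
660 [ 504.5 -319.6   74.6   11.6  -75.7] 0.13011441171956373
from [ 507.  -321.2  308.8] 104.4 turn -0.1 q [ 0.09  0.47  0.56  1.63 -0.27  1.11  0.96] t 9.78
[0.0369 0.0069 0.0006] -0.01
[0.0369 0.0069 0.0006] -0.01
[0.0368 0.0069 0.0006] -0.01
[0.0368 0.0069 0.0006] -0.01
[0.0368 0.0069 0.0006] -0.01
[0.0368 0.0069 0.0006] -0.01
[0.0368 0.0069 0.0006] -0.01
[0.0368 0.0069 0.0006] -0.01
[0.0368 0.0069 0.0006] -0.01
[0.0368 0.007  0.0006] -0.01
[0.0368 0.007  0.0006] -0.01
[0.0368 0.007  0.0006] -0.01
[0.0368 0.007  0.0006] -0.01
[0.0368 0.007  0.0006] -0.01
[0.0368 0.007  0.0006] -0.01
```

```bash
python3 -m crank '0.085 0.037 0.0073 0 0 0 0; 0.085 0.037 0.0073 0 0 0 0; 0.085 0.037 0.0073 0 0 0 0; 0.085 0.037 0.0073 0 0 0 0; 0.085 0.037 0.0073 0 0 0 0; 0.085 0.037 0.0073 0 0 0 0; 0.085 0.037 0.0073 0 0 0 0; 0.085 0.037 0.0073 0 0 0 0'
python3 -m crank '0.085 0.037 0.0073 0 0 0 0; 0.085 0.037 0.0073 0 0 0 0; 0.085 0.037 0.0073 0 0 0 0; 0.085 0.037 0.0073 0 0 0 0; 0.085 0.037 0.0073 0 0 0 0; 0.085 0.037 0.0073 0 0 0 0; 0.085 0.037 0.0073 0 0 0 0; 0.085 0.037 0.0073 0 0 0 0'
python3 -m crank '0.085 0 0 0.01 0 0 5; 0.085 0 0 0.01 0 0 5; 0.085 0 0 0 0 0 0; 0.085 0 0 0 0 0 0; 0.085 0 0 0 0 0 0; 0.085 0 0 0 0 0 0; 0.085 0 0 0 0 0 0; 0.085 0 0 0 0 0 0'
python3 - <<'E'
from h import *
f=cam('wrist');np.savez('f_w3.npz',**f);C=cloud(f);H=hsv(f);cv2.imwrite('pics/w3.png',f['pixels'][:,:,::-1])
red=mask(f,(170,110,40),(179,255,255))|mask(f,(0,150,40),(6,255,255));red[330:]=0
m=(red>0)&(C[...,2]>.03)&(C[...,2]<.046);print('rib',m.sum(),mar(C[m]),np.median(C[m][:,2]))
s=telemetry.observe();print(s['position'],s['tool_rot'])
E
```

```text
clock: 10.45
position: [0.4883, -0.0171, 0.3026]
tool_rot: [3.141, -0.0, 1.823]
force: [1.0, -0.2, 0.2]
grip_width: 0.0849
finger_force: 0.0
clock: 11.12
position: [0.4711, 0.2842, 0.3026]
tool_rot: [3.141, -0.0, 1.823]
force: [1.2, -0.9, 0.3]
grip_width: 0.0851
finger_force: 0.0
clock: 11.78
position: [0.4718, 0.2824, 0.2823]
tool_rot: [3.141, -0.0, 1.649]
force: [0.4, 0.3, -0.1]
grip_width: 0.0848
finger_force: 0.0
rib 429 [471.5 285.   74.2   9.9 -85.3] 0.04025433375389614
[0.47169787 0.28238258 0.28212955] [ 3.14130526e+00 -3.66083774e-04  1.64852403e+00]
```

View pics/w3.png

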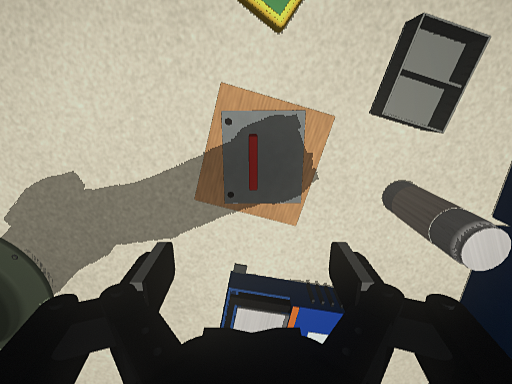

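The wrist view shows the cover's red rib from (253,134) to (253,190), with the holes at (229,121) and (231,195) on the robot side, so the front edge points away from the robot. I'll go down over the rib.

```bash
python3 -m crank '0.085 0.0026 0 0.02 0 0 -0.25; 0.085 0 0 0.035 0 0 0; 0.085 0 0 0.035 0 0 0; 0.085 0 0 0.035 0 0 0; 0.085 0 0 0.03 0 0 0; 0.085 0 0 0.02 0 0 0; 0.085 0 0 0.005 0 0 0; 0.085 0 0 0 0 0 0'
python3 - <<'E'
from h import *
f=cam('wrist');C=cloud(f)
red=mask(f,(170,110,40),(179,255,255))|mask(f,(0,150,40),(6,255,255))
m=(red>0)&(C[...,2]>.03)&(C[...,2]<.048);print('rib',m.sum(),mar(C[m]),np.median(C[m][:,2]))
plan([.4715,.285,.0315],94.7,1)
E
```

```text
clock: 12.5
position: [0.4711, 0.2847, 0.101]
tool_rot: [-3.14, 0.001, 1.653]
force: [-0.0, 0.5, 0.6]
grip_width: 0.0849
finger_force: 0.0
rib 1531 [472.2 285.2  75.3  11.7 -85.4] 0.04011935306707495
from [471.7 285.  102.2] 94.7 turn -0.0 q [-0.87  0.64  0.31  1.92 -0.31  0.63 -0.28] t 12.55
[ 0.     -0.0002  0.0707] -0.02
```

```bash
python3 -m crank '0.085 0 0 0.02 0 0 0; 0.085 0 0 0.02 0 0 0; 0.085 0 0 0.015 0 0 0; 0.085 0 0 0.01 0 0 0; 0.085 0 0 0.005 0 0 0; 0.085 0 0 0 0 0 0; 0.04 0 0 0 0 0 0; 0.02 0 0 0 0 0 0' 90
python3 -m crank '0 0 0 0 0 0 0; 0 0 0 0 0 0 0; 0 0 0 0 0 0 0; 0 0 0 0 0 0 0; 0 0 0 0 0 0 0; 0 0 0 0 0 0 0; 0 0 0 0 0 0 0; 0 0 0 0 0 0 0'
```

```text
clock: 13.22
position: [0.4719, 0.2854, 0.0328]
tool_rot: [3.14, -0.001, 1.653]
force: [-0.8, 0.7, 0.4]
grip_width: 0.0638
finger_force: 0.0
clock: 13.88
position: [0.4715, 0.2852, 0.0323]
tool_rot: [3.141, -0.0, 1.653]
force: [-1.5, -1.6, 9.4]
grip_width: 0.0102
finger_force: 88.9
```

```bash
python3 -m crank '0 0 0 -0.005 0 0 0; 0 0 0 -0.01 0 0 0; 0 0 0 -0.02 0 0 0; 0 0 0 -0.03 0 0 0; 0 0 0 -0.03 0 0 0; 0 0 0 -0.02 0 0 0; 0 0 0 -0.01 0 0 0; 0 0 0 0 0 0 0'
python3 - <<'E'
from h import *
f=cam('wrist');np.savez('f_w4.npz',**f);cv2.imwrite('pics/w4.png',f['pixels'][:,:,::-1])
s=telemetry.observe();print(s['position'],s['force'],s['tool_rot'])
C=cloud(f);H=hsv(f);m=(H[...,1]<60)&(abs(C[...,2]-(s['position'][2]-.025))<.012);m[:,:90]=0;m[:,430:]=0
P=C[m];A=np.c_[P[:,:2]-s['position'][:2],np.ones(len(P))];k=np.linalg.lstsq(A,P[:,2],rcond=None)[0];r=P[:,2]-A@k
g=abs(r)<.002;k=np.linalg.lstsq(A[g],P[g,2],rcond=None)[0];print('plate slope x,y; z under tcp',len(P),g.sum(),k,mar(P[g]))
E
```

```text
clock: 14.55
position: [0.472, 0.2856, 0.159]
tool_rot: [3.139, -0.002, 1.653]
force: [-0.4, -0.1, -2.3]
grip_width: 0.0105
finger_force: 87.8
[0.47143344 0.28542077 0.15736795] [-0.56384171 -0.256915   -2.6058368 ] [ 3.14054543e+00 -9.91918560e-04  1.65285145e+00]
plate slope x,y; z under tcp 27078 27023 [0.00087886 0.00096525 0.13300714] [485.9 286.5 139.1 120.5 -85.3]
```

View pics/w4.png

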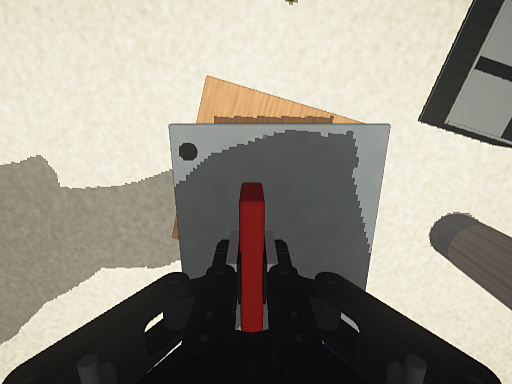

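The wrist view shows the cover held level by its rib, from (252,185) to (252,330), and the plate fit gives slopes under 0.1%. Next I'll carry it to just ahead of the flap.

```bash
python3 - <<'E'
from h import *
plan([.4303,.0021,.125],83.55,14)
E
```

```text
from [471.4 285.4 157.4] 94.7 turn 11.2 q [-0.91  0.55  0.35  1.9  -0.28  0.74 -0.31] t 14.6
[-0.0199 -0.0046  0.0023] 0.8
[-0.02   -0.0043  0.0023] 0.8
[-0.02   -0.004   0.0023] 0.8
[-0.0201 -0.0038  0.0023] 0.8
[-0.0202 -0.0035  0.0023] 0.8
[-0.0202 -0.0032  0.0023] 0.8
[-0.0202 -0.0029  0.0023] 0.8
[-0.0203 -0.0026  0.0023] 0.8
[-0.0203 -0.0023  0.0023] 0.8
[-0.0203 -0.0021  0.0023] 0.8
[-0.0204 -0.0018  0.0023] 0.8
[-0.0204 -0.0015  0.0023] 0.8
[-0.0204 -0.0012  0.0023] 0.8
[-0.0204 -0.0009  0.0023] 0.8
```

```bash
python3 -m crank '0 -0.010 -0.0023 0.001 0 0 0.4; 0 -0.020 -0.0046 0.0023 0 0 0.8; 0 -0.020 -0.0043 0.0023 0 0 0.8; 0 -0.020 -0.004 0.0023 0 0 0.8; 0 -0.020 -0.0038 0.0023 0 0 0.8; 0 -0.020 -0.0035 0.0023 0 0 0.8; 0 -0.020 -0.0032 0.0023 0 0 0.8; 0 -0.020 -0.0029 0.0023 0 0 0.8'
python3 -m crank '0 -0.020 -0.0026 0.0023 0 0 0.8; 0 -0.020 -0.0023 0.0023 0 0 0.8; 0 -0.020 -0.002 0.0023 0 0 0.8; 0 -0.020 -0.0018 0.0023 0 0 0.8; 0 -0.020 -0.0015 0.0023 0 0 0.8; 0 -0.020 -0.001 0.0023 0 0 0.8; 0 -0.020 -0.001 0.0023 0 0 0.8; 0 -0.012 -0.0005 0 0 0 0.4'
python3 -m crank '0 0 0 0 0 0 0; 0 0 0 0 0 0 0; 0 0 0 0 0 0 0; 0 0 0 0 0 0 0; 0 0 0 0 0 0 0; 0 0 0 0 0 0 0; 0 0 0 0 0 0 0; 0 0 0 0 0 0 0'
python3 - <<'E'
from h import *
f=cam('wrist');np.savez('f_w5.npz',**f);cv2.imwrite('pics/w5.png',f['pixels'][:,:,::-1])
C=cloud(f);H=hsv(f);s=telemetry.observe();z=s['position'][2]
m=((H[...,1]<60)&(abs(C[...,2]-(z-.0245))<.004)).astype(np.uint8);print('plate',mar(C[m>0]),np.median(C[m>0][:,2]))
m=((H[...,0]>100)&(H[...,0]<130)&(H[...,1]>80)&(C[...,2]>.064)&(C[...,2]<.073)).astype(np.uint8)
o=cv2.inRange(H,np.array((4,150,40)),np.array((17,255,255)));o[(C[...,2]<.055)|(C[...,2]>.078)]=0
P=C[o>0];print('lip',len(P),mar(P),np.median(P[:,2]))
plan([.4303,.0021,.0855],83.55,1)
E
```

```text
clock: 15.27
position: [0.4469, 0.1321, 0.1383]
tool_rot: [-3.139, 0.002, 1.546]
force: [0.3, -0.0, -2.3]
grip_width: 0.0107
finger_force: 87.8
clock: 15.93
position: [0.4231, -0.0193, 0.1222]
tool_rot: [-3.139, 0.002, 1.44]
force: [-0.3, -0.8, -1.8]
grip_width: 0.0105
finger_force: 87.9
clock: 16.6
position: [0.4251, -0.0165, 0.1236]
tool_rot: [3.142, -0.0, 1.444]
force: [0.0, 1.1, -1.7]
grip_width: 0.0106
finger_force: 87.8
plate [438.6 -18.7 139.1 120.6  82.7] 0.09760261281425879
lip 3808 [543.8 -10.3 176.   11.9  83.4] 0.06898595442370933
from [425.1 -16.6 123.6] 82.7 turn -0.8 q [-0.38  0.46  0.36  2.23 -0.33  0.5   0.11] t 16.65
[0.0192 0.0028 0.0381] -0.85
```

View pics/w5.png

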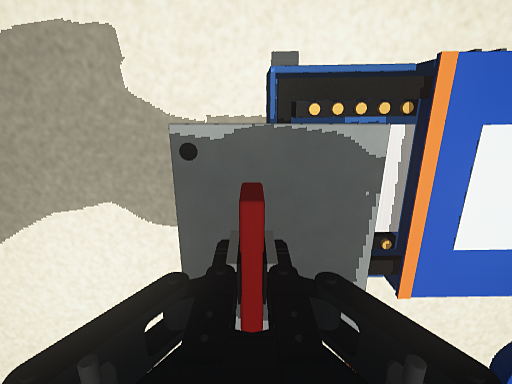

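The view shows the cover ahead of the orange lip (stripe from (450,52) to (405,297)) and about 19 mm off to the side. I'll correct that and lower it to entry height.

```bash
python3 -m crank '0 0.006 0.001 0 0 0 -0.35; 0 0.008 0.001 0.004 0 0 -0.35; 0 0.005 0.001 0.006 0 0 0; 0 0 0 0.008 0 0 0; 0 0 0 0.008 0 0 0; 0 0 0 0.006 0 0 0; 0 0 0 0.004 0 0 0; 0 0 0 0.001 0 0 0'
python3 -m crank '0 0 0 0 0 0 0; 0 0 0 0 0 0 0; 0 0 0 0 0 0 0; 0 0 0 0 0 0 0; 0 0 0 0 0 0 0; 0 0 0 0 0 0 0; 0 0 0 0 0 0 0; 0 0 0 0 0 0 0'
python3 - <<'E'
from h import *
f=cam('wrist')
C=cloud(f);H=hsv(f);s=telemetry.observe();p=s['position']
m=(H[...,1]<60)&(abs(C[...,2]-(p[2]-.0245))<.004);a=mar(C[m]);print('plate',a,np.median(C[m][:,2]))
o=cv2.inRange(H,np.array((4,150,40)),np.array((17,255,255)));o[(C[...,2]<.055)|(C[...,2]>.078)]=0
P=C[o>0];l=mar(P);print('lip',l,np.median(P[:,2]))
t=np.radians(l[4]-90);d=a[:2]-l[:2];print('cover in lip-stripe frame mm',d@[np.cos(t),np.sin(t)],d@[-np.sin(t),np.cos(t)])
plan([.4303,.0021,.0855],83.4,1);print(s['force'],s['tool_rot'])
E
```

```text
clock: 17.32
position: [0.4299, 0.0014, 0.0857]
tool_rot: [-3.14, 0.0, 1.455]
force: [-0.2, -1.0, -1.0]
grip_width: 0.0103
finger_force: 87.8
clock: 17.98
position: [0.4304, 0.0018, 0.0867]
tool_rot: [3.141, -0.0, 1.455]
force: [0.2, 0.3, -2.2]
grip_width: 0.0103
finger_force: 87.8
plate [ 4.440e+02 -2.000e-01  1.390e+02  1.204e+02  8.330e+01] 0.06065607851205421
lip [545.2   0.9 152.9  12.7  83.4] 0.06898982981564677
cover in lip-stripe frame mm -100.40289301321802 -12.72434967203853
from [430.4   1.8  86.6] 83.4 turn -0.0 q [-0.37  0.54  0.29  2.23 -0.38  0.41  0.12] t 18.03
[ 0.0003 -0.0001  0.0011] -0.01
[-0.38136228 -0.07094162 -1.79581701] [3.14149757e+00 6.42363802e-06 1.45537518e+00]
```

```bash
python3 -m crank '0 0.001 0.004 0.0005 0 0 0; 0 0 0.007 0 0 0 0; 0 0 0.008 0 0 0 0; 0 0 0.008 0 0 0 0; 0 0 0.008 0 0 0 0; 0 0 0.008 0 0 0 0; 0 0 0.007 0 0 0 0; 0 0 0.004 0 0 0 0'
python3 -m crank '0 0 0.001 0 0 0 0; 0 0 0.001 0 0 0 0; 0 0 0 0 0 0 0; 0 0 0 0 0 0 0; 0 0 0 0 0 0 0; 0 0 0 0 0 0 0; 0 0 0 0 0 0 0; 0 0 0 0 0 0 0'
python3 - <<'E'
from h import *
f=cam('wrist');cv2.imwrite('pics/w6.png',f['pixels'][:,:,::-1])
C=cloud(f);H=hsv(f);s=telemetry.observe();print(s['position'],s['force'],s['tool_rot'])
m=(H[...,1]<60)&(abs(C[...,2]-(s['position'][2]-.0245))<.004);print('plate z',np.median(C[m][:,2]))
o=cv2.inRange(H,np.array((4,150,40)),np.array((17,255,255)));o[(C[...,2]<.05)|(C[...,2]>.09)]=0
P=C[o>0];print('lip z',np.percentile(P[:,2],[5,50,95]))
E
```

```text
clock: 18.7
position: [0.4852, -0.0037, 0.0861]
tool_rot: [3.141, 0.0, 1.455]
force: [0.5, 0.7, -1.4]
grip_width: 0.0105
finger_force: 87.9
clock: 19.37
position: [0.486, -0.0036, 0.0861]
tool_rot: [3.142, -0.0, 1.455]
force: [0.4, -1.3, -1.2]
grip_width: 0.0108
finger_force: 87.9
[ 0.48602271 -0.00365792  0.08611395] [-0.2694569   1.24503131 -1.9820327 ] [-3.14155490e+00  1.20824379e-05  1.45545470e+00]
plate z 0.06013131250262996
lip z [0.06806063 0.06903683 0.07002046]
```

View pics/w6.png

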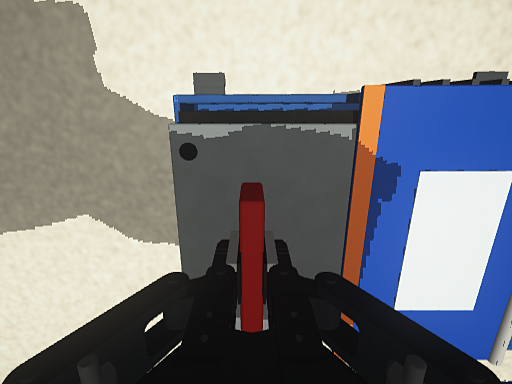

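The plate's front edge has gone under the orange lip at (365,180), and the lip is still at 69 mm, so the flap is shut. Next I'll creep forward to the stop.

```bash
python3 -m crank '0 0 0.002 0 0 0 0; 0 0 0.002 0 0 0 0; 0 0 0.0015 0 0 0 0; 0 0 0.001 0 0 0 0; 0 0 0.0005 0 0 0 0; 0 0 0 0 0 0 0; 0 0 0 0 0 0 0; 0 0 0 0 0 0 0'
```

```text
clock: 20.08
position: [0.493, -0.0045, 0.0861]
tool_rot: [-3.142, 0.0, 1.455]
force: [0.5, -0.8, -1.4]
grip_width: 0.0107
finger_force: 87.9
```

```bash
python3 -m crank '0 0 0.0005 0 0 0 0; 0 0 0.0005 0 0 0 0; 0 0 0.0005 0 0 0 0; 0 0 0.0005 0 0 0 0; 0 0 0 0 0 0 0; 0 0 0 0 0 0 0; 0 0 0 0 0 0 0; 0 0 0 0 0 0 0'
```

```text
clock: 20.75
position: [0.495, -0.0047, 0.0861]
tool_rot: [-3.142, 0.0, 1.455]
force: [-0.5, 0.2, -1.7]
grip_width: 0.0105
finger_force: 87.9
```

```bash
python3 -m crank '0 0 0.0005 0 0 0 0; 0 0 0.0005 0 0 0 0; 0 0 0.0005 0 0 0 0; 0 0 0.0005 0 0 0 0; 0 0 0 0 0 0 0; 0 0 0 0 0 0 0; 0 0 0 0 0 0 0; 0 0 0 0 0 0 0'
```

```text
clock: 21.42
position: [0.4959, -0.005, 0.0859]
tool_rot: [-3.139, 0.0, 1.456]
force: [-7.3, -0.9, 0.2]
grip_width: 0.0106
finger_force: 88.4
```

The cover is against the stop (−7 N). I'll ease off slightly and then press down, raising the grip force.

```bash
python3 -m crank '0 0 -0.0006 0 0 0 0; 0 0 0 0.001 0 0 0; 0 0 0 0.001 0 0 0; 0 0 0 0.001 0 0 0; 0 0 0 0.001 0 0 0; 0 0 0 0 0 0 0; 0 0 0 0 0 0 0; 0 0 0 0 0 0 0' 120
python3 -m crank '0 0 0 0.001 0 0 0; 0 0 0 0.001 0 0 0; 0 0 0 0.001 0 0 0; 0 0 0 0 0 0 0; 0 0 0 0 0 0 0; 0 0 0 0 0 0 0; 0 0 0 0 0 0 0; 0 0 0 0 0 0 0'
```

```text
clock: 22.08
position: [0.4959, -0.0048, 0.082]
tool_rot: [-3.141, -0.0, 1.456]
force: [-6.1, 1.0, 3.2]
grip_width: 0.0097
finger_force: 119.1
clock: 22.75
position: [0.4959, -0.0048, 0.0792]
tool_rot: [-3.141, -0.0, 1.456]
force: [-7.9, 0.6, 7.0]
grip_width: 0.0101
finger_force: 119.9
```

```bash
python3 -m crank '0 0 0 0.001 0 0 0; 0 0 0 0.001 0 0 0; 0 0 0 0.001 0 0 0; 0 0 0 0 0 0 0; 0 0 0 0 0 0 0; 0 0 0 0 0 0 0; 0 0 0 0 0 0 0; 0 0 0 0 0 0 0'
```

```text
clock: 23.42
position: [0.4959, -0.0048, 0.0778]
tool_rot: [-3.141, -0.001, 1.455]
force: [-21.8, 1.9, 57.9]
grip_width: 0.0098
finger_force: 127.7
```

```bash
python3 -m crank '0 0 0 -0.0006 0 0 0; 0 0 0 -0.0006 0 0 0; 0 0 -0.0003 0 0 0 0; 0 0 0 0 0 0 0; 0 0 0 0 0 0 0; 0 0 0 0 0 0 0; 0 0 0 0 0 0 0; 0 0 0 0 0 0 0'
python3 - <<'E'
from h import *
f=cam('wrist');cv2.imwrite('pics/w7.png',f['pixels'][:,:,::-1])
C=cloud(f);H=hsv(f);s=telemetry.observe();p=s['position'];print(s['position'],s['force'],s['moment'],s['tool_rot'])
m=(H[...,1]<60)&(abs(C[...,2]-(p[2]-.0245))<.005);m[:,:90]=0;m[:,430:]=0
P=C[m];A=np.c_[P[:,:2]-p[:2],np.ones(len(P))];k=np.linalg.lstsq(A,P[:,2],rcond=None)[0];g=abs(P[:,2]-A@k)<.002
print('plate slopes,z',np.linalg.lstsq(A[g],P[g,2],rcond=None)[0],mar(P[g]))
o=cv2.inRange(H,np.array((4,150,40)),np.array((17,255,255)));o[(C[...,2]<.05)|(C[...,2]>.09)]=0
P=C[o>0];print('lip z',np.percentile(P[:,2],[5,50,95]),mar(P))
E
```

```text
clock: 24.08
position: [0.4959, -0.0048, 0.0782]
tool_rot: [-3.141, -0.001, 1.455]
force: [-12.2, 1.6, 28.5]
grip_width: 0.0102
finger_force: 123.1
[ 0.49585437 -0.00475967  0.07813528] [-12.88879371   1.37553489  29.29345208] [0.12406765 2.44381841 0.25153621] [-3.14132197e+00 -7.03951693e-04  1.45535864e+00]
plate slopes,z [ 5.59624273e-05 -1.53886418e-03  5.21702978e-02] [515.    2.7 159.1 131.7  85.9]
lip z [0.06799349 0.06904794 0.07005647] [545.1  -3.5 161.6  11.   83.7]
```

View pics/w7.png

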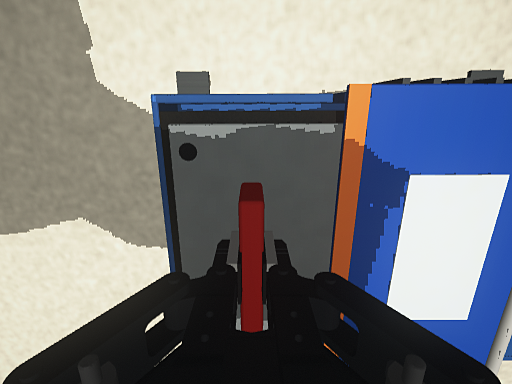

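The plate is flat in the bay, with its top at about 52 mm, so the seal is bottomed. The front is under the orange lip at (353,180), the flap is still shut at 69 mm, and the press is steady at about 29 N. Handing in.

```bash
python3 -c "
from workcell import bot
print(bot.job_done())"
```

```text
the job is handed in; nothing more can be done
None
```

I handed the job in at about 24 s: the lamp stands upright on the orange mat, and the cover is under the shut flap against the stop, still held by its rib and pressed flat at about 29 N (a brief peak of 58 N) with the seal bottomed.

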